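# Bring out the slide tray, put the empty one away

### The job

Of the two small wooden slide cases on the table, hook a fingertip behind the upright lip of the metal tray that carries the two lichen slides and draw it fully out to its stop, and push the empty tray fully home into its case, in either order. Do it gently with the fingertips: do not grip the trays or force them, do not touch the slides, and leave the other things on the table where they are.

Things in the scene. Friction and masses are not known exactly. Their poses are not given: they have to be found in the camera images.
- case_1: Case of the tray WITH the slides: low open-topped wooden case, 122 x 104 mm, 26 mm high, fixed to the table. Origin on the table under its middle; its own -x axis is the way its tray slides out, z up. The tray runs between two side rails 80 mm apart inside, whose tops are 26 mm above the table.
- case_2: Case of the EMPTY tray, otherwise alike: low open-topped wooden case, 122 x 104 mm, 26 mm high, fixed to the table. Origin on the table under its middle; its own -x axis is the way its tray slides out, z up. The tray runs between two side rails 80 mm apart inside, whose tops are 26 mm above the table.
- tray_1 (a joint): how far the metal tray with the slides stands out, m: 0 = fully home (back of its lip against the case front), 0.07 = fully out at its stop. Slides with about 1.2 N of friction and stays where it is left.
- tray_2 (a joint): the same for the empty metal tray: 0 = fully home, 0.07 = fully out at its stop.
- tray_1_lip (a point): Tray with slides: Middle of the lip's top edge, 47 mm above the table; moves with the tray; axes as its case. The lip is an upright plate 4 mm thick (centred on this point), 100 mm wide, from 6 to 47 mm above the table; a rounded bead on its top edge sticks out 2 mm to the front. Behind the lip are 41 mm of bare tray floor, 11 mm above the table, then a 2 mm rib.
- tray_2_lip (a point): Empty tray: Middle of the lip's top edge, 47 mm above the table; moves with the tray; axes as its case. The lip is an upright plate 4 mm thick (centred on this point), 100 mm wide, from 6 to 47 mm above the table; a rounded bead on its top edge sticks out 2 mm to the front. Behind the lip are 41 mm of bare tray floor, 11 mm above the table, then a 2 mm rib.
- slides: the two glass slides, 26 x 76 mm each, with a paper label and a tuft of lichen (about 6 mm high), lying across the tray 44 to 102 mm behind the lip, fixed in the tray. Origin equals the case's origin when the tray is home, and moves with the tray.
- slide_box: Bystander: closed white box, 45 x 88 x 29 mm; loose; origin under its middle, on the table.
- bottle: Bystander: small white squeeze bottle with a thin steel tip, 32 x 45 x 71 mm, standing; loose; origin under its middle, on the table.
- dish: Bystander: flat clear round dish, 90 mm across, 12 mm high; loose; origin under its middle, on the table.
- lens: Bystander: metal hand lens lying flat, 26 x 91 x 16 mm; loose; origin under its middle, on the table.
- vial: Bystander: small capped glass vial, 18 mm across, 55 mm high, standing; loose; origin under its middle, on the table.
- tweezers: Bystander: steel forceps lying flat, 22 x 133 x 8 mm; loose; origin under its middle, on the table.
Not all that is in view belongs to the job. What is shaped like the case_2 but green is not meant.

How it is judged:
By the outcome, as a careful person would: the job done as asked, in the order asked, and still so for the second after the job is handed in, with the robot touching nothing.
It also fails if it takes over 48 s, if anything falls off the work surface, if the arm or the gripper's body presses on something with over 40 N, if the wrist force passes 120 N, or if a joint passes its speed limit or range.

### The arm

A 6-joint arm with a two-finger parallel gripper is mounted at the origin on a cart in front of the work surface, level with it; the furniture and walls round the work are solid. World frame = base frame: x ahead of the robot, y to its left, z up, the work surface at z = 0. Lengths are in mm, angles in rad, forces in N, time in s.
With the tool pointing down it reaches from about 325 to 900 mm from the base axis. Payload 6.1 kg.
Tool frame: the origin (TCP) lies midway between the tips of the shut fingers; the grasp point (between the pads) lies 19 mm behind it (grasp_offset is the distance from the TCP to the grasp point, in mm); z points along the fingers, y is the line along which they close (so a half turn about z gives the same grasp; the last joint's range is limited). The gripper opens to 87 mm and grips with 3 to 60 N. Pads are 19 mm wide; open, the fingers measure 117 mm over their backs; the gripper's body (75 mm by 190 mm) begins 51 mm behind the grasp point.
Start: joints at [1.179, 0.22, 1.526, -0, 1.395, -0.126], TCP at [164.174, 603.044, 222.538] pointing down, gripper open.
Joint ranges: [-2.98, 2.98], [-0.91, 2.08], [0.09, 2.57], [-1.24, 4.39], [0.2, 2.65], [-2.68, 2.68]. Speed limits (rad/s): [2.57, 2.57, 3.01, 3.14, 3.14, 3.14].

### API

Orientations are given as a unit quaternion [x, y, z, w].
In Python, from bench import * gives the robot as it stands.
- The arm moves only by the tool send_rows, never from a script. Its argument "rows" is a list of rows, each a list of 5 numbers: the shift along the world's x, y, z in mm, then the turn about the world's z in rad, then the closure, from 0 (fully open) to 1 (shut). A call has 1 to 20 rows; each row shifts and turns the commanded pose from where the row before left it; what a row does not reach is not made up. A row lasts 1/10 s, in which the tool goes at most 50 mm and 8.59 degrees, less where a joint would pass 70% of its speed; a pose out of reach is approached as far as the arm can. A call with a gripper value outside its range is refused whole. The fingers move at their own pace and stop on an object; "grip_force" is the grip in N (left out, the last holds). Time passes only in rows, so rows that do not move let the fingers close. It gives the time, the measured TCP pose, the force, the opening and the grip force at its end, in the units of the state.
- observe(): the state, without advancing time (a new reading comes with each control period).
- snapshot(name): name is "scene" or "top"; returns (picture, depth): 400x640x3 uint8, red, green, blue; 400x640 float32, mm along the optical axis (not along the pixel's ray), 0 where there is no reading.
- camera_params(name): a dict with "vertical_fov" (degrees; the focal length in pixels is half the picture's height over the tangent of half this angle, whatever the lens; pixels are square), "cx", "cy" (the principal point, pixels), "view" (4x4, takes a point from world to camera coordinates). Camera axes: x right, y down, z forward; pixel columns grow to the right and rows downward; lengths in mm; the calibration is good to about 2 mm. A picture is of the moment at which its call begins. camera_params takes no time and is no camera call.
- hand_in(): hands the job in; it is judged then, once.
Trained networks look in the newest picture that a camera, given by its name, has taken for a name from the list of things; names that differ only in an ending like _2 or _b are one class to them, and where a whole thing is asked for, a point or a joint stands for the part that bears it (a point fixed in the world has none). Each returns a list of dicts, best first, with "conf" (0 to 1); they miss things now and then, are a little off and sometimes report something else, mostly with a low value. They report only what shows in the picture. A call takes as long as a camera call. They do not tell look-alikes from the thing itself.
- spot_in(camera, target): "point" ([x, y, z] in mm, in the coordinates of the camera as it stood for that picture, good to about 4 mm: the middle of the surface that is visible of it).
- silhouettes(camera, target): "mask" (400x640 bool, what is visible of it).
- tip_of(camera, target): "point" ([x, y, z] in mm, in the coordinates of the camera as it stood for that picture, good to about 4 mm: a listed point, or the origin of a listed thing).
The state is a dict: "t": time; "joint_positions": joint angles; "joint_vel": joint speeds; "joint_efforts": joint torques, N m; "tool_pos": TCP position; "ee_rot": TCP orientation; "force": force on the tool from outside, world axes, zero at the start; "moment": the same for the moment, N m; "gripper_width": finger opening in mm; "grasp_force": force on a finger pad.
Only numpy, scipy, OpenCV 4.12 (cv2) and the standard library are available. Lean on these libraries where they do the work, as an engineer would, in place of code of your own. Each camera call takes 0.05 s, during which the arm holds its last target. There are 200 camera calls.

## Working session

There is one attempt and no reset: what is moved stays moved. The work goes in short steps, Python scripts to look and compute and a tool call to move; the robot and the scene stay as the last step left them, time stands still between calls to the robot, and variables do not carry over. Pictures are saved under pics/ and viewed, at most 10 in all, crops included, and the job is handed in when it is done.

Besides the shell and the picture viewer there is one more tool, called after "Emit:" as name(argument=value, ...) on one line, values as JSON. send_rows: Moves the arm, as the interface text tells. Its arguments: {"type":"object","properties":{"rows":{"type":"array"},"grip_force":{"type":"number"}},"required":["rows"]}

```bash
mkdir -p pics; cat > h.py <<'E'
from bench import *
import numpy as np, cv2
def world(cam,p):
    V=np.array(camera_params(cam)["view"]); return (np.linalg.inv(V)@np.append(p,1))[:3]
def cloud(cam,depth):
    c=camera_params(cam); f=200/np.tan(np.radians(c["vertical_fov"]/2))
    v,u=np.mgrid[:400,:640]; P=np.stack([(u-c["cx"])/f*depth,(v-c["cy"])/f*depth,depth,np.ones_like(depth)],-1)
    return (P@np.linalg.inv(np.array(c["view"])).T)[...,:3]
def proj(cam,p):
    c=camera_params(cam); f=200/np.tan(np.radians(c["vertical_fov"]/2)); q=np.array(c["view"])@np.append(p,1)
    return [round(q[0]/q[2]*f+c["cx"]),round(q[1]/q[2]*f+c["cy"])]
E
python3 - <<'E'
from h import *
for n in("top","scene"):
    im,d=snapshot(n); cv2.imwrite(f"pics/{n}0.png",im[...,::-1]); np.save(n+"0.npy",d)
    for t in("case_1","tray_1_lip","slides"):
        for r in tip_of(n,t): w=world(n,r["point"]); print(n,t,round(r["conf"],2),w.round(),proj(n,w))
print(observe())
E
```

```text
top case_1 0.96 [ 549. -122.    2.] [430, 183]
top case_1 0.9 [602. 451.   2.] [250, 170]
top case_1 0.73 [663. 314.  -0.] [293, 151]
top tray_1_lip 0.87 [559. 379.  43.] [271, 180]
scene case_1 0.96 [ 548. -119.    1.] [452, 261]
scene case_1 0.61 [602. 458.   0.] [258, 169]
scene case_1 0.55 [665. 317.   1.] [312, 171]
scene tray_1_lip 0.55 [559. 378.  45.] [273, 177]
scene slides 0.71 [591. 435.   0.] [263, 174]
scene slides 0.56 [374.  51.  -1.] [357, 292]
{'t': 0.4, 'joint_positions': array([ 1.17889187e+00,  2.20527711e-01,  1.52660874e+00, -1.22785478e-05,
        1.39469412e+00, -1.26126230e-01]), 'joint_vel': array([ 0.00062569, -0.0007539 , -0.00121106, -0.00023669,  0.00095179,
       -0.00039849]), 'joint_efforts': array([-9.77976124e-04, -4.93871176e+01, -3.87088430e+01,  6.98720478e-02,
        4.98445029e-02, -4.37021572e-05]), 'tool_pos': array([164.15920447, 602.98351413, 222.40082894]), 'ee_rot': array([ 1.32497267e-01,  9.91183363e-01, -1.16540295e-04, -2.46266163e-05]), 'force': array([-0.32385318, -0.70817824,  0.44663847]), 'moment': array([-0.00289492,  0.01893336,  0.00404779]), 'grasp_force': 0.0, 'gripper_width': 87.17024934745686}
```

View pics/top0.png

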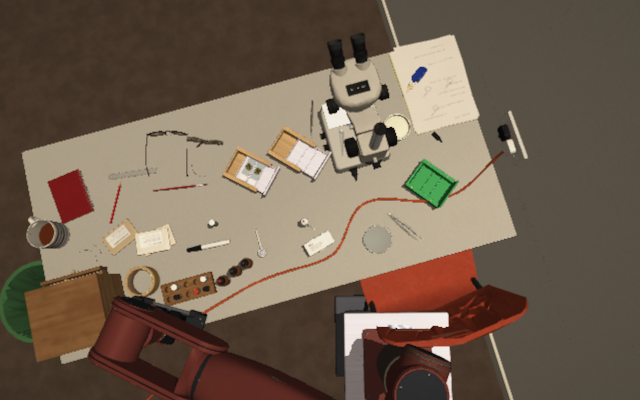

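View pics/scene0.png

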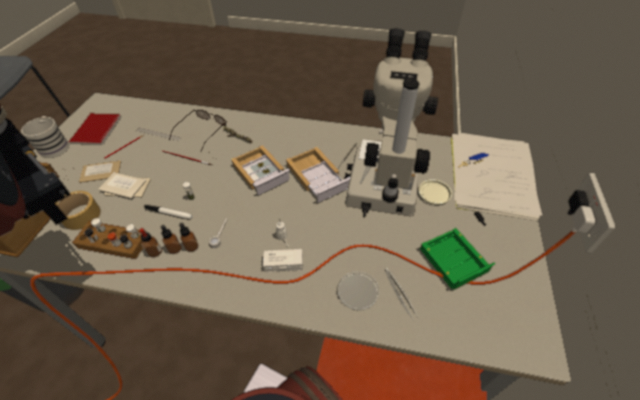

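The pictures show three case-shaped things in the top view: (250,170) is a wooden case with two slides in its tray, which is case_1. (298,152) is a wooden case with a bare tray standing out, which is case_2. (430,183) is green, so it is the decoy. Both trays open towards the lower right of the picture. Next I'll confirm this in a crop and measure.

```bash
python3 - <<'E'
from h import *
im=cv2.imread("pics/top0.png"); a=cv2.resize(im[115:205,215:345],None,fx=6,fy=6,interpolation=cv2.INTER_CUBIC)
cv2.imwrite("pics/crop0.png",a)
hsv=cv2.cvtColor(im,cv2.COLOR_BGR2HSV)
for n in("top","scene"):
    im,d0=snapshot(n); ds=[snapshot(n)[1] for _ in range(3)]; d=np.median([d0]+ds,0); W=cloud(n,d)
    np.save(n+"W.npy",W)
    hsv=cv2.cvtColor(im,cv2.COLOR_RGB2HSV)
    for t,c in((1,(602,454)),(2,(664,315))):
        r=np.hypot(W[...,0]-c[0],W[...,1]-c[1])
        wood=(r<85)&(hsv[...,1]>90)&(hsv[...,0]<30)&(W[...,2]>15)&(W[...,2]<40)&(d>0)
        k=max(range(1,(cc:=cv2.connectedComponentsWithStats(wood.astype(np.uint8)))[0]),key=lambda i:cc[2][i,4]); wood=cc[1]==k
        R=cv2.minAreaRect(W[wood][:,:2].astype(np.float32)); print(n,t,"wood",wood.sum(),[np.round(x,1) for x in R],np.median(W[wood][:,2]).round(1))
        lip=(r<165)&(W[...,2]>36)&(W[...,2]<55)&(hsv[...,1]<90)
        cc=cv2.connectedComponentsWithStats(lip.astype(np.uint8))
        for i in range(1,cc[0]):
            if cc[2][i,4]>8:
                P=W[cc[1]==i]; m=P.mean(0); u,s,v=np.linalg.svd(P[:,:2]-m[:2],full_matrices=False)
                L=(P[:,:2]-m[:2])@v[0]
                print("  lip",len(P),m.round(1),"px",proj(n,m),"dir deg",np.degrees(np.arctan2(v[0,1],v[0,0])).round(1),"len",np.ptp(L).round(),P[:,2].max().round(1))
    tab=W[190:200,270:290,2] ; print("table z",np.median(tab).round(1))
    for t in("tray_1_lip","tray_2_lip"):
        for r in tip_of(n,t): w=world(n,r["point"]); print(n,t,round(r["conf"],2),w.round(),proj(n,w))
E
```

```text
top 1 wood 331 [array([599.3, 459.8]), array([121.5, 102.9]), np.float64(62.4)] 24.8
  lip 60 [556.  379.3  46.4] px [271, 181] dir deg 152.3 len 97.0 51.4
top 2 wood 342 [array([663.4, 316.9]), array([121.1, 104.7]), np.float64(58.4)] 25.0
  lip 765 [683.4 189.4  50.4] px [331, 140] dir deg -173.9 len 232.0 55.0
  lip 11 [687.9 158.7  52. ] px [341, 138] dir deg -178.7 len 30.0 54.9
  lip 54 [560.3 377.1  46.4] px [271, 179] dir deg 152.4 len 88.0 51.4
table z -0.8
top tray_1_lip 0.65 [562. 380.  45.] [270, 179]
top tray_2_lip 0.85 [ 518. -173.   44.] [449, 191]
top tray_2_lip 0.7 [605. 218.  48.] [322, 165]
scene 1 wood 395 [array([601.4, 459.1]), array([122., 103.]), np.float64(62.3)] 26.7
  lip 140 [557.6 378.6  43.7] px [272, 178] dir deg 152.0 len 98.0 49.8
scene 2 wood 413 [array([665.9, 316.8]), array([121.2, 103.4]), np.float64(58.5)] 26.8
  lip 614 [655.5 191.6  50.1] px [351, 175] dir deg -180.0 len 223.0 55.0
  lip 128 [561.3 376.6  43.7] px [274, 177] dir deg 152.1 len 91.0 49.8
table z 1.3
scene tray_1_lip 0.6 [559. 379.  46.] [272, 177]
scene tray_2_lip 0.65 [ 513. -170.   46.] [477, 271]
scene tray_2_lip 0.63 [604. 221.  47.] [333, 185]
```

View pics/crop0.png

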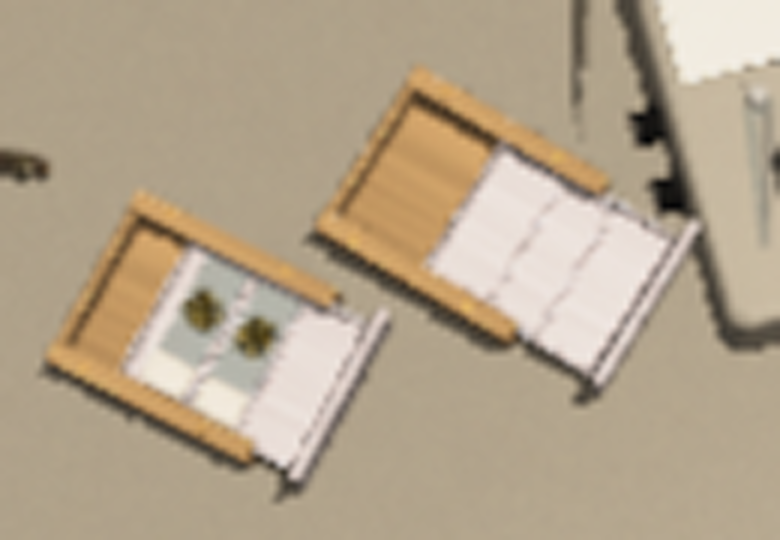

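The crop shows the lower-left case with two lichen slides and its tray partly out: that is case_1. The upper-right wooden case has a bare tray far out: that is case_2. Case_2's lip ends close to the microscope, so I'll check clearance for the gripper body.

```bash
python3 - <<'E'
from h import *
W=np.concatenate([np.load(n+"W.npy").reshape(-1,3) for n in("top","scene")])
for t,c,a in((1,(600.5,459.5),62.3),(2,(664.5,317),58.4)):
    e=np.array([np.cos(np.radians(a)),np.sin(np.radians(a))]); l=np.array([e[1],-e[0]])
    D=W[:,:2]-c; s=-D@e; q=D@l
    print(t,"out",-e.round(3),"lat",l.round(3))
    L=(abs(s-105)<45)&(abs(q)<60)&(W[:,2]>38)&(W[:,2]<52); 
    for z in(50,80,120,200):
        for lo,hi in((20,60),(60,100),(100,140),(140,180),(180,220)):
            m=(s>lo)&(s<hi)&(abs(q)<160)&(W[:,2]>z)&(W[:,2]<450)
            print("  z>",z,"s",lo,hi,"q range",(q[m].min().round(),q[m].max().round(),m.sum()) if m.any() else None)
    # lip front: histogram in s
    print(" lip s pct",np.percentile(s[L&(q<45)],[5,25,50,75,95]).round(1)," q",np.percentile(q[L],[2,98]).round(1))
R=observe()["ee_rot"]; from scipy.spatial.transform import Rotation as Ro
print(Ro.from_quat(R).as_matrix().round(3))
for n in("vial","bottle","tweezers","lens"):
    snapshot("top")
    for r in tip_of("top",n): print(n,round(r["conf"],2),world("top",r["point"]).round())
E
```

```text
1 out [-0.465 -0.885] lat [ 0.885 -0.465]
  z> 50 s 20 60 q range None
  z> 50 s 60 100 q range (np.float64(-7.0), np.float64(33.0), np.int64(2))
  z> 50 s 100 140 q range None
  z> 50 s 140 180 q range None
  z> 50 s 180 220 q range None
  z> 80 s 20 60 q range None
  z> 80 s 60 100 q range None
  z> 80 s 100 140 q range None
  z> 80 s 140 180 q range None
  z> 80 s 180 220 q range None
  z> 120 s 20 60 q range None
  z> 120 s 60 100 q range None
  z> 120 s 100 140 q range None
  z> 120 s 140 180 q range None
  z> 120 s 180 220 q range None
  z> 200 s 20 60 q range None
  z> 200 s 60 100 q range None
  z> 200 s 100 140 q range None
  z> 200 s 140 180 q range None
  z> 200 s 180 220 q range None
 lip s pct [89.3 90.5 91.6 92.7 93.7]  q [-47.6  47.3]
2 out [-0.524 -0.852] lat [ 0.852 -0.524]
  z> 50 s 20 60 q range (np.float64(107.0), np.float64(160.0), np.int64(244))
  z> 50 s 60 100 q range (np.float64(70.0), np.float64(160.0), np.int64(1205))
  z> 50 s 100 140 q range (np.float64(32.0), np.float64(160.0), np.int64(1748))
  z> 50 s 140 180 q range (np.float64(13.0), np.float64(160.0
[... 841 characters left out ...]
 (np.float64(36.0), np.float64(160.0), np.int64(1143))
  z> 200 s 20 60 q range (np.float64(121.0), np.float64(160.0), np.int64(43))
  z> 200 s 60 100 q range (np.float64(98.0), np.float64(160.0), np.int64(799))
  z> 200 s 100 140 q range (np.float64(119.0), np.float64(160.0), np.int64(1080))
  z> 200 s 140 180 q range (np.float64(87.0), np.float64(160.0), np.int64(781))
  z> 200 s 180 220 q range (np.float64(51.0), np.float64(160.0), np.int64(687))
 lip s pct [113.  114.8 115.9 117.3 144. ]  q [-47.1  58.6]
[[-0.965  0.263 -0.   ]
 [ 0.263  0.965 -0.   ]
 [-0.    -0.    -1.   ]]
vial 0.52 [423. 559.   1.]
bottle 0.46 [428. 266.  -1.]
tweezers 0.57 [414. -39.  -1.]
lens 0.47 [370. 415.  -4.]
```

Emit:
send_rows(rows=[[25, -13, 0, -0.112, 1], [25, -13, 0, -0.112, 1], [25, -13, 0, -0.112, 1], [25, -13, 0, -0.112, 1], [25, -13, 0, -0.112, 1], [25, -13, 0, -0.112, 1], [25, -13, 0, -0.112, 1], [25, -13, 0, -0.112, 1], [25, -13, 0, -0.112, 1], [25, -13, 0, -0.112, 1], [25, -13, 0, -0.112, 1], [25, -13, 0, -0.112, 1], [25, -13, 0, -0.112, 1], [25, -13, 0, -0.112, 1], [25, -13, -20, -0.112, 1], [25, -13, -20, -0.112, 1], [0, 0, -20, 0, 1], [0, 0, 0, 0, 1]], grip_force=3)

```text
t: 3.2
tool_pos: [562.8, 393.1, 158.2]
ee_rot: [0.857, 0.515, -0.004, -0.0]
force: [-1.0, -0.7, -0.8]
gripper_width: 0.6
grasp_force: 0.0
```

```bash
python3 - <<'E'
from h import *
from scipy.spatial.transform import Rotation as Ro
o=observe(); M=Ro.from_quat(o["ee_rot"]).as_matrix(); print(o["t"],o["tool_pos"].round(1),o["force"].round(2),o["gripper_width"],o["joint_positions"].round(2),"yaw y",np.degrees(np.arctan2(M[1,1],M[0,1])))
im,d=snapshot("scene"); cv2.imwrite("pics/s1.png",cv2.resize(im[60:260,180:430,::-1],None,fx=3,fy=3))
W=cloud("scene",d); m=(np.hypot(W[...,0]-568,W[...,1]-397)<60)&(W[...,2]>150)&(W[...,2]<225)
print(proj("scene",o["tool_pos"]))
E
```

```text
3.2 [562.8 393.1 158.2] [-0.98 -0.68 -0.81] 0.6319682388966269 [0.49 0.42 1.4  0.   1.33 0.98] yaw y -27.98809825084761
[263, 142]
```

View pics/s1.png

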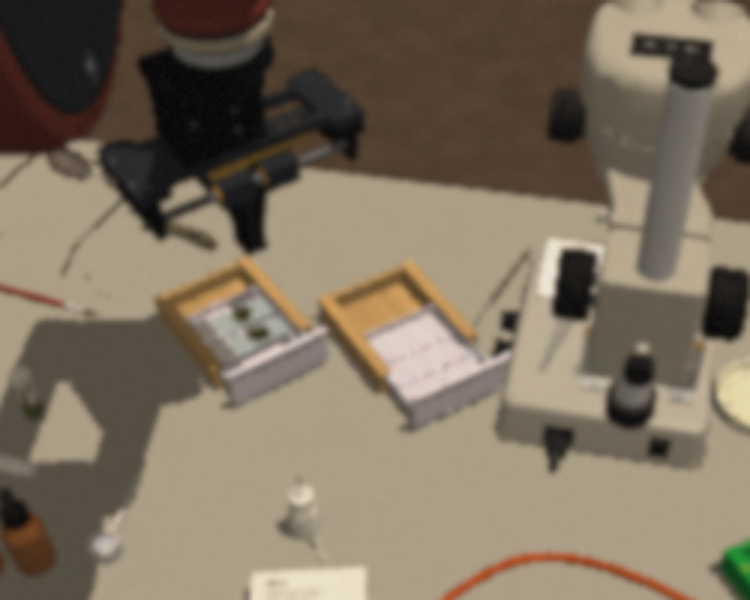

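The picture shows the shut fingers at crop pixel (250,240), above case_1. The gripper's wide side runs along the lip direction, as intended. I'll lower it in two stages.

Emit:
send_rows(rows=[[5, 4, 0, 0, 1], [0, 0, -20, 0, 1], [0, 0, -25, 0, 1], [0, 0, -25, 0, 1], [0, 0, -20, 0, 1], [0, 0, 0, 0, 1], [0, 0, 0, 0, 1]])

```text
t: 3.95
tool_pos: [569.6, 400.1, 74.1]
ee_rot: [0.856, 0.516, 0.001, -0.0]
force: [0.6, 0.1, 1.1]
gripper_width: 0.5
grasp_force: 0.0
```

```bash
python3 - <<'E'
from h import *
o=observe(); print(o["tool_pos"].round(1),o["force"].round(2))
im,d=snapshot("scene"); cv2.imwrite("pics/s2.png",cv2.resize(im[110:220,210:350,::-1],None,fx=5,fy=5,interpolation=cv2.INTER_CUBIC))
E
```

```text
[569.6 400.1  74.1] [0.63 0.15 1.06]
```

View pics/s2.png

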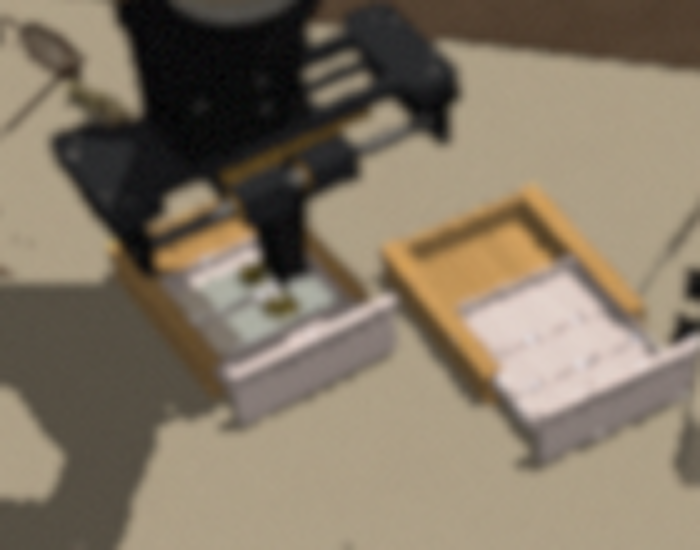

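The fingertip is centred over tray 1, just behind its lip (crop pixel 290,280). I'll nudge it 3 mm out, then lower it to z ≈ 24.

Emit:
send_rows(rows=[[-1.5, -3, 0, 0, 1], [0, 0, -15, 0, 1], [0, 0, -15, 0, 1], [0, 0, -10, 0, 1], [0, 0, -8, 0, 1], [0, 0, 0, 0, 1], [0, 0, 0, 0, 1]])

```text
t: 4.7
tool_pos: [567.6, 396.0, 24.1]
ee_rot: [0.857, 0.516, -0.0, -0.0]
force: [-0.4, 0.4, 0.1]
gripper_width: 0.9
grasp_force: 0.0
```

Emit:
send_rows(rows=[[-1.86, -3.54, 0, 0, 1], [-1.86, -3.54, 0, 0, 1], [-1.86, -3.54, 0, 0, 1], [-1.86, -3.54, 0, 0, 1], [0, 0, 0, 0, 1]])

```text
t: 5.2
tool_pos: [560.2, 381.4, 25.0]
ee_rot: [0.857, 0.516, 0.0, 0.0]
force: [-0.1, -0.2, 0.3]
gripper_width: 0.7
grasp_force: 0.0
```

Emit:
send_rows(rows=[[-1.86, -3.54, 0, 0, 1], [-1.86, -3.54, 0, 0, 1], [-1.86, -3.54, 0, 0, 1], [-1.86, -3.54, 0, 0, 1], [-1.86, -3.54, 0, 0, 1], [-1.86, -3.54, 0, 0, 1], [-0.93, -1.77, 0, 0, 1], [0, 0, 0, 0, 1], [0, 0, 0, 0, 1]])

```text
t: 6.1
tool_pos: [547.7, 358.5, 24.1]
ee_rot: [0.857, 0.516, -0.001, 0.0]
force: [-0.8, 0.0, 0.3]
gripper_width: 0.7
grasp_force: 0.0
```

```bash
cat > chk.py <<'E'
from h import *
import sys
o=observe(); print(o["t"],o["tool_pos"].round(1),o["force"].round(2))
for t,c,a in((1,(600.5,459.5),62.3),(2,(664.5,317),58.4)):
    e=np.array([np.cos(np.radians(a)),np.sin(np.radians(a))]); l=np.array([e[1],-e[0]])
    D=o["tool_pos"][:2]-c; print(t,"tool s,q",(-D@e).round(1),(D@l).round(1))
    for n in("top","scene"):
        W=cloud(n,np.median([snapshot(n)[1] for _ in range(2)],0)); D=W[...,:2]-c; s=-D@e; q=D@l
        L=(abs(s-100)<45)&(abs(q)<48)&(abs(q)>30 if t==1 else (q<10))&(W[...,2]>40)&(W[...,2]<52)
        print("  lip s",n,L.sum(),np.percentile(s[L],[10,50,90]).round(1) if L.any() else "")
E
python3 chk.py
```

```text
6.1 [547.7 358.5  24.1] [-0.81  0.03  0.28]
1 tool s,q 114.0 0.2
  lip s top 6 [126.9 127.4 136.5]
  lip s scene 35 [127.5 129.6 131. ]
2 tool s,q 25.9 -121.3
  lip s top 33 [113.4 115.3 117.6]
  lip s scene 60 [113.5 115.6 117. ]
```

The tray follows, with about 5 mm left. I'll go on in small steps and watch the force for the stop.

Emit:
send_rows(rows=[[-0.7, -1.33, 0, 0, 1], [-0.7, -1.33, 0, 0, 1], [0, 0, 0, 0, 1]])

```text
t: 6.8
tool_pos: [546.7, 356.1, 24.5]
ee_rot: [0.857, 0.516, 0.0, -0.0]
force: [-0.3, 0.5, -1.2]
gripper_width: 0.3
grasp_force: 0.3
```

Emit:
send_rows(rows=[[-0.46, -0.89, 0, 0, 1], [-0.46, -0.89, 0, 0, 1], [0, 0, 0, 0, 1]])

```text
t: 7.1
tool_pos: [545.8, 354.3, 24.6]
ee_rot: [0.857, 0.516, -0.0, -0.0]
force: [0.2, 0.4, 0.9]
gripper_width: 0.2
grasp_force: 0.4
```

Emit:
send_rows(rows=[[-0.46, -0.89, 0, 0, 1], [0, 0, 0, 0, 1]])

```text
t: 7.3
tool_pos: [545.3, 353.5, 24.6]
ee_rot: [0.857, 0.516, -0.0, -0.0]
force: [0.4, 0.9, 1.0]
gripper_width: 0.5
grasp_force: 0.4
```

Emit:
send_rows(rows=[[-0.46, -0.89, 0, 0, 1], [0, 0, 0, 0, 1]])

```text
t: 7.5
tool_pos: [545.1, 353.1, 24.6]
ee_rot: [0.857, 0.516, 0.001, -0.0]
force: [2.7, 3.4, -2.6]
gripper_width: 0.4
grasp_force: 1.9
```

Emit:
send_rows(rows=[[-0.3, -0.55, 0, 0, 1], [0, 0, 0, 0, 1]])

```text
t: 7.7
tool_pos: [545.1, 353.1, 24.7]
ee_rot: [0.857, 0.516, 0.001, -0.0]
force: [2.1, 6.5, -3.5]
gripper_width: 0.6
grasp_force: 3.2
```

```bash
python3 chk.py
```

```text
7.7 [545.1 353.1  24.7] [ 2.08  6.53 -3.54]
1 tool s,q 120.0 0.4
  lip s top 6 [133.3 134.7 135.5]
  lip s scene 32 [134.1 135.7 137.1]
2 tool s,q 31.8 -120.6
  lip s top 34 [113.  115.6 117.8]
  lip s scene 55 [113.3 115.5 117.3]
```

Tray 1 stopped moving while the force rose to about 7 N, and its lip is at s ≈ 133–135, so it is at its stop. I'll back off, lift, turn and go round to the front of tray 2's lip.

Emit:
send_rows(rows=[[1.5, 3, 0, 0, 1], [2, 4, 0, 0, 1], [0, 0, 0, 0, 1], [0, 0, 20, 0, 1], [0, 0, 35, 0, 1], [0, 0, 40, 0, 1], [0, 0, 0, 0.13, 1], [0, 0, 0, 0.13, 1], [0, 0, 0, 0.13, 1], [0, 0, 0, 0.13, 1], [0, 0, 0, 0.13, 1], [0, 0, 0, 0.13, 1], [0, 0, 0, 0.13, 1], [0, 0, 0, 0.13, 1], [0, 0, 0, 0.13, 1], [0, 0, 0, 0.13, 1], [0, 0, 0, 0.1, 1], [0, 0, 0, 0.1, 1], [0, 0, 0, 0, 1]])

```text
t: 10.0
tool_pos: [548.0, 358.8, 119.4]
ee_rot: [0.275, 0.961, -0.0, -0.0]
force: [0.6, -0.5, 0.4]
gripper_width: 0.6
grasp_force: 0.0
```

Emit:
send_rows(rows=[[4, -26, 0, 0, 1], [4, -26, 0, 0, 1], [4, -26, 0, 0, 1], [4, -26, 0, 0, 1], [4, -26, 0, 0, 1], [4, -26, 0, 0, 1], [0, 0, 0, 0, 1], [0, 0, 0, 0, 1]])

```text
t: 10.8
tool_pos: [572.2, 202.7, 119.6]
ee_rot: [0.277, 0.961, 0.0, -0.0]
force: [0.4, 0.8, 0.1]
gripper_width: 0.4
grasp_force: 0.0
```

```bash
python3 chk.py; python3 - <<'E'
from h import *
im,d=snapshot("scene"); cv2.imwrite("pics/s3.png",cv2.resize(im[90:240,220:430,::-1],None,fx=3.8,fy=3.8,interpolation=cv2.INTER_CUBIC))
E
```

```text
10.8 [572.2 202.7 119.6] [0.39 0.78 0.07]
1 tool s,q 240.5 94.3
  lip s top 22 [133.3 135.1 137.3]
  lip s scene 37 [133.5 135.6 136.6]
2 tool s,q 145.7 -18.7
  lip s top 0 
  lip s scene 62 [113.5 115.5 117.1]
```

View pics/s3.png

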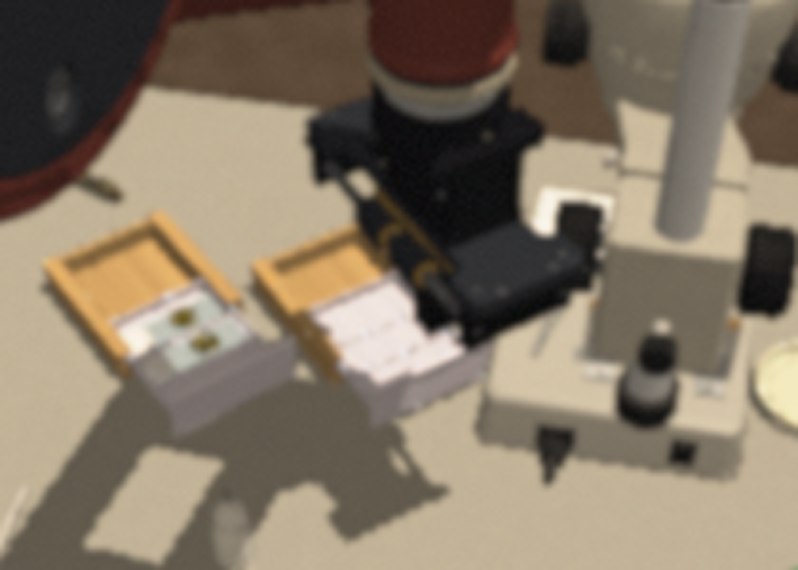

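Tray 1 stays out. The gripper stands in front of tray 2's lip, clear of the microscope. I'll lower it and push along (0.524, 0.852).

Emit:
send_rows(rows=[[0, 0, -20, 0, 1], [0, 0, -25, 0, 1], [0, 0, -25, 0, 1], [0, 0, -17, 0, 1], [0, 0, -8, 0, 1], [0, 0, 0, 0, 1]])

```text
t: 11.85
tool_pos: [571.3, 203.0, 23.4]
ee_rot: [0.275, 0.961, -0.001, -0.001]
force: [-0.3, 0.5, -0.6]
gripper_width: 0.8
grasp_force: 0.0
```

Emit:
send_rows(rows=[[2.1, 3.4, 0, 0, 1], [2.1, 3.4, 0, 0, 1], [1.57, 2.56, 0, 0, 1], [1.57, 2.56, 0, 0, 1], [1.57, 2.56, 0, 0, 1], [1.57, 2.56, 0, 0, 1], [1.57, 2.56, 0, 0, 1], [1.57, 2.56, 0, 0, 1], [1.57, 2.56, 0, 0, 1], [0, 0, 0, 0, 1]])

```text
t: 12.85
tool_pos: [587.6, 228.2, 24.5]
ee_rot: [0.275, 0.961, 0.0, 0.0]
force: [-0.2, -0.3, 0.3]
gripper_width: 0.4
grasp_force: 0.0
```

```bash
python3 chk.py
```

```text
12.85 [587.6 228.2  24.5] [-0.21 -0.27  0.31]
1 tool s,q 210.8 96.0
  lip s top 22 [132.8 134.9 137.2]
  lip s scene 33 [134.3 135.6 136.8]
2 tool s,q 115.9 -19.0
  lip s top 1 [106.9 106.9 106.9]
  lip s scene 39 [103.9 107.1 125.1]
```

Emit:
send_rows(rows=[[1.57, 2.56, 0, 0, 1], [1.57, 2.56, 0, 0, 1], [1.57, 2.56, 0, 0, 1], [1.57, 2.56, 0, 0, 1], [1.57, 2.56, 0, 0, 1], [1.57, 2.56, 0, 0, 1], [1.57, 2.56, 0, 0, 1], [1.57, 2.56, 0, 0, 1], [1.05, 1.7, 0, 0, 1], [0, 0, 0, 0, 1]])

```text
t: 14.25
tool_pos: [601.1, 250.4, 24.6]
ee_rot: [0.275, 0.961, 0.0, 0.0]
force: [-1.2, -0.0, -0.5]
gripper_width: 0.7
grasp_force: 0.0
```

```bash
python3 chk.py
```

```text
14.25 [601.1 250.4  24.6] [-1.16 -0.01 -0.54]
1 tool s,q 184.8 97.8
  lip s top 22 [133.3 135.1 137.4]
  lip s scene 38 [134.1 135.6 136.8]
2 tool s,q 89.9 -19.1
  lip s top 2 [78.5 79.8 81.1]
  lip s scene 40 [78.5 82.7 99.6]
```

Emit:
send_rows(rows=[[1.05, 1.7, 0, 0, 1], [1.05, 1.7, 0, 0, 1], [1.05, 1.7, 0, 0, 1], [0, 0, 0, 0, 1]])

```text
t: 15.05
tool_pos: [604.2, 255.4, 24.5]
ee_rot: [0.275, 0.961, 0.0, 0.0]
force: [0.2, -0.1, -0.1]
gripper_width: 0.5
grasp_force: 0.1
```

Emit:
send_rows(rows=[[0.52, 0.85, 0, 0, 1], [0.52, 0.85, 0, 0, 1], [0, 0, 0, 0, 1]])

```text
t: 15.35
tool_pos: [605.2, 256.9, 24.5]
ee_rot: [0.275, 0.961, 0.0, 0.0]
force: [-0.0, -1.3, 0.3]
gripper_width: 0.5
grasp_force: 0.3
```

Emit:
send_rows(rows=[[0.52, 0.85, 0, 0, 1], [0.52, 0.85, 0, 0, 1], [0, 0, 0, 0, 1]])

```text
t: 15.65
tool_pos: [606.2, 258.6, 24.5]
ee_rot: [0.275, 0.961, 0.0, 0.0]
force: [-0.8, -0.4, 0.4]
gripper_width: 0.5
grasp_force: 0.4
```

```bash
python3 chk.py
```

```text
15.65 [606.2 258.6  24.5] [-0.77 -0.4   0.39]
1 tool s,q 175.2 98.5
  lip s top 19 [133.1 135.3 137. ]
  lip s scene 35 [134.1 136.  137.2]
2 tool s,q 80.3 -19.0
  lip s top 1 [70.3 70.3 70.3]
  lip s scene 41 [68.8 71.4 89.1]
```

Emit:
send_rows(rows=[[0.52, 0.85, 0, 0, 1], [0.52, 0.85, 0, 0, 1], [0, 0, 0, 0, 1]])

```text
t: 16.35
tool_pos: [607.2, 260.3, 24.5]
ee_rot: [0.275, 0.961, -0.0, -0.0]
force: [-1.5, -0.5, -0.1]
gripper_width: 0.3
grasp_force: 0.4
```

Emit:
send_rows(rows=[[0.52, 0.85, 0, 0, 1], [0.26, 0.43, 0, 0, 1], [0, 0, 0, 0, 1]])

```text
t: 16.65
tool_pos: [608.0, 261.6, 24.6]
ee_rot: [0.275, 0.961, 0.0, 0.0]
force: [0.3, -0.8, -0.3]
gripper_width: 0.5
grasp_force: 0.5
```

Emit:
send_rows(rows=[[0.52, 0.85, 0, 0, 1], [0, 0, 0, 0, 1]])

```text
t: 16.85
tool_pos: [608.2, 261.8, 24.5]
ee_rot: [0.275, 0.961, -0.001, -0.0]
force: [-1.7, -3.6, 1.7]
gripper_width: 0.6
grasp_force: 2.4
```

Emit:
send_rows(rows=[[0.52, 0.85, 0, 0, 1], [0, 0, 0, 0, 1]])

```text
t: 17.05
tool_pos: [608.2, 261.9, 24.4]
ee_rot: [0.275, 0.961, -0.001, -0.001]
force: [-4.2, -7.3, 4.8]
gripper_width: 0.4
grasp_force: 4.5
```

Hard stop: the tool stands still at s ≈ 76.5 with about 8 N, which is where the home position should be. I'll back away, lift and check both trays.

Emit:
send_rows(rows=[[-2.1, -3.4, 0, 0, 1], [-4.2, -6.8, 0, 0, 1], [-6, -10, 0, 0, 1], [-6, -10, 0, 0, 1], [0, 0, 25, 0, 1], [0, 0, 35, 0, 1], [0, 0, 40, 0, 1], [0, 0, 40, 0, 1], [-25, 0, 20, 0, 1], [-35, 0, 20, 0, 1], [-35, 0, 0, 0, 1], [-35, 0, 0, 0, 1], [-35, 0, 0, 0, 1], [0, 0, 0, 0, 1], [0, 0, 0, 0, 1]])

```text
t: 18.55
tool_pos: [425.4, 232.7, 204.8]
ee_rot: [0.275, 0.961, 0.0, 0.001]
force: [0.8, -0.3, 0.7]
gripper_width: 0.8
grasp_force: 0.0
```

```bash
python3 chk.py; python3 - <<'E'
from h import *
im,d=snapshot("scene"); cv2.imwrite("pics/s4.png",cv2.resize(im[90:290,200:430,::-1],None,fx=3,fy=3,interpolation=cv2.INTER_CUBIC))
E
```

```text
18.55 [425.4 232.7 204.8] [ 0.76 -0.29  0.69]
1 tool s,q 282.2 -49.6
  lip s top 22 [132.9 135.2 137.3]
  lip s scene 17 [134.2 135.9 136.6]
2 tool s,q 197.1 -159.5
  lip s top 34 [63.1 65.3 67.8]
  lip s scene 0
```

View pics/s4.png

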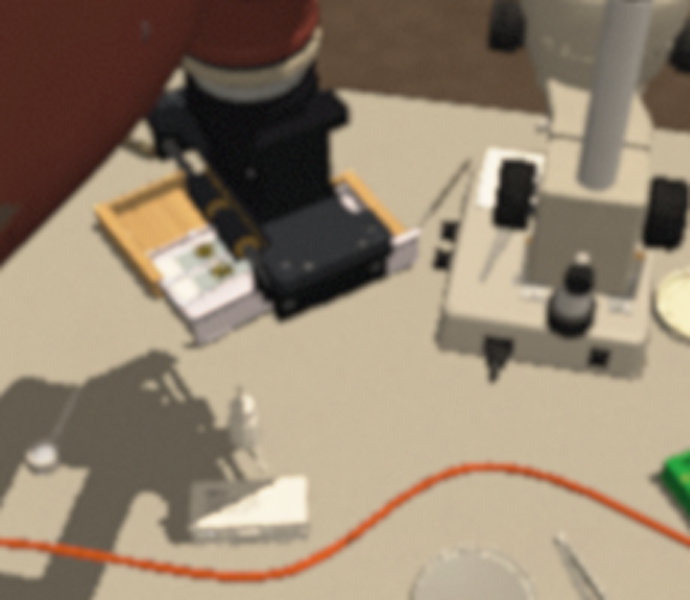

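The picture shows tray 1 out (crop 220,300) and tray 2 home (crop 400,250), with the bottle, box and other things undisturbed. The lips measure s ≈ 135 and ≈ 65, exactly the 70 mm stroke apart, and the gripper is clear.

```bash
python3 -c "
from bench import *
print(hand_in())"
```

```text
the job is handed in; nothing more can be done
None
```

I drew the tray with the lichen slides fully out to its stop, pushed the empty tray fully home, and handed the job in at about 19 s; the forces stayed under 10 N in every reading.

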